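Build the covered serving dish on the gold-rimmed plate

ROBOT

A 7-joint arm with a two-finger parallel gripper is mounted at the origin on the work surface. World frame = base frame: x ahead of the robot, y to its left, z up, the work surface at z = 0. Lengths are in m, angles in rad, forces in N, time in s.
With the tool pointing down it reaches from about 0.425 to 0.95 m from the base axis. Payload 4.7 kg.
Tool frame: the origin (TCP) lies on the centre line of the jaws, within the pads' length; the fingertips stand robot.nose_length ahead of it and the grasp point (between the pads) lies 8 mm behind it (robot.nose_length is the distance from the TCP to the fingertips, in m); z points along the fingers, y is the line along which they close (so a half turn about z gives the same grasp; the last joint's range is limited). The gripper opens to 85 mm and grips with 20 to 120 N. Pads are 22 mm wide; open, the fingers measure 114 mm over their backs; the gripper's body (76 mm by 85 mm) begins 54 mm behind the grasp point. The pads swing forward as they close: fully open they stand 13 mm farther back than shut.
Start: joints at [1.212, 0.469, -0.049, 1.532, 0.024, 1.141, -0.082], TCP at [0.219, -0.639, 0.242] pointing down, gripper open.
Joint ranges: [-2.59, 2.59], [-0.33, 1.99], [-1.39, 1.29], [0.1, 2.45], [-1.04, 4.18], [0.21, 1.99], [-2.66, 2.66]. Speed limits (rad/s): [2.57, 2.57, 3.14, 3.14, 3.14, 3.14, 3.14].

INTERFACE

Orientations are given as [roll, pitch, yaw] about the fixed x, y, z axes, in that order (R = Rz(yaw) Ry(pitch) Rx(roll)).
In Python, from plant import robot gives the robot as it stands. Calls block until the motion is done:
- robot.goto(position, orientation): joint-space move of the TCP to a pose.
- robot.move_straight(position, vel=0.15, attitude=None, contact_N=None): straight line of the TCP; attitude=None keeps the orientation; vel is the mean speed in m/s. With contact_N (N) it stops when the force on the tool has changed by that much, and returns True; else False.
- robot.move_joints(angles): joint-space move.
- robot.grip(opening, strength=None): opening from 0.0 (shut) to 1.0 (fully open); strength is the grip in N (None keeps the last); returns when the fingers have stopped.
- robot.sleep(seconds).
- robot.inverse_kinematics(position, orientation): joint angles nearest the present ones, or None.
- robot.sense(): the state.
- robot.grab_frame(name): name is "side" or "top" or "wrist"; returns a dict with "image" (384x512x3 uint8, red, green, blue), "range_z" (384x512 float32, m along the optical axis (not along the pixel's ray), 0 where there is no reading), "fx", "fy", "cx", "cy" (pixels), "R" (3x3) and "t" (3): a world point X has camera coordinates R X + t. Camera axes: x right, y down, z forward; pixel columns grow to the right and rows downward; lengths in m; the calibration is good to about 2 mm. The wrist camera is an equidistant fisheye: a pixel r from the principal point sees the ray r / f radians off the axis. A picture is of the moment at which its call begins.
A pose or a line that the arm cannot do raises robot.IKError and nothing moves.
- robot.close_job(): hands the job in; it is judged then, once.
The state is a dict: "t": time; "joint_pos": joint angles; "joint_velocities": joint speeds; "effort": joint torques, N m; "tcp_pos": TCP position; "tcp_rot": TCP orientation; "wrist_force": force on the tool from outside, world axes, zero at the start; "torque": the same for the moment, N m; "opening": opening from 0.0 (shut) to 1.0 (fully open); "gripper_force": force on a finger pad.
Only numpy, scipy, OpenCV 4.12 (cv2) and the standard library are available. Lean on these libraries where they do the work, as an engineer would, in place of code of your own. Each camera call takes 0.05 s, during which the arm holds its last target. There are 200 camera calls.

TASK

Build up the covered dish in the middle of the gold-rimmed plate, one piece after another from the bottom up: the dark wooden stand on the plate, the blue ramekin centred on the stand, the amber glass cup inside the ramekin, and last the brass lid fully home on the glass cup. Set each piece down upright and let it go before taking the next; do not drop any. Leave the salt shaker, the wine glass and the candlestick where they stand.

Things in the scene. Friction and masses are not known exactly. Their poses are not given: they have to be found in the camera images.
- gold_plate: White china plate with a gold (brass-coloured) rim line, fixed to the table. Diameter 190 mm over the rim. Flat round well of about 60 mm radius, whose floor is 6 mm above the table; outside it the rim slopes up to 18 mm high at the edge. Origin at the centre of its underside (table height), z up.
- black_plate: Same plate, fixed, but with a black rim line; not used. Origin at the centre of its underside.
- stand: Dark brown thick wooden disc, diameter 64 mm, 24 mm tall, about 80 g; lies flat. Origin at the centre of its underside, z up.
- ramekin: Blue straight-sided round ceramic pot, open at the top: outer diameter 62 mm, height 38 mm, wall 4 mm (inner diameter 54 mm), floor 6 mm thick, about 150 g; stands upright. Origin at the centre of its underside, z up.
- glass_cup: Amber glass cup, open at the top, 58 mm tall, about 90 g: outer diameter 34 mm at the foot, widening to 48 mm at 28 mm height and straight from there to the rim; wall 4 mm (inner diameter at the mouth 40 mm). Stands upright; in the ramekin its foot rests on the ramekin's floor and its upper 26 mm stand out above the ramekin's rim. Origin at the centre of its underside, z up.
- lid: Brass-coloured lid, about 70 g, 38 mm tall, standing on its plug. From the bottom: plug 8 mm deep, diameter 26 mm at its foot to 32 mm at its top; flange 54 mm in diameter, 8 to 14 mm above the origin; upright round knob 18 mm in diameter, 14 to 38 mm above the origin. Seated, the plug is in the glass cup and the flange lies on its rim. Origin at the centre of the plug's underside, z up.
- shaker: Bystander: white ceramic salt shaker with a steel cap, 44 mm in diameter at the foot, 72 mm tall, loose. It stands among the pieces. Origin at the centre of its underside.
- wine_glass: Bystander: clear stemmed wine glass, foot 72 mm, widest 78 mm in diameter, 185 mm tall, loose, to one side of the plates. Origin at the centre of its underside.
- candlestick: Bystander: brass candlestick with a white candle, foot 84 mm in diameter, 190 mm tall, loose, to one side of the plates. Origin at the centre of its underside.
Things that resemble listed ones, but are neither listed nor needed, are in the scene too. What is shaped like the glass_cup but green or turquoise is not meant.

How it is judged:
On the way, in this order (a step that is already met when the one before it is completed fails the run):
1. The wooden stand lies flat in the middle of the gold-rimmed plate, let go (horizontal distance between stand and gold_plate below 0.015 m and z of stand in the frame of gold_plate between 0.002 and 0.01 m and angle between stand's own z axis and vertical below 0.12 rad and linear speed of stand below 0.02 m/s and contact force between the fingers and stand below 0.1 N), for 0.2 s.
2. The blue ramekin stands on the wooden stand, let go (horizontal distance between ramekin and stand below 0.01 m and z of ramekin in the frame of stand between 0.02 and 0.028 m and angle between ramekin's own z axis and vertical below 0.12 rad and linear speed of ramekin below 0.02 m/s and contact force between the fingers and ramekin below 0.1 N), for 0.2 s.
3. The amber glass cup stands on the floor of the ramekin, let go (horizontal distance between glass_cup and ramekin below 0.008 m and z of glass_cup in the frame of ramekin between 0.002 and 0.01 m and angle between glass_cup's own z axis and vertical below 0.12 rad and linear speed of glass_cup below 0.02 m/s and contact force between the fingers and glass_cup below 0.1 N), for 0.2 s.
4. The brass lid is seated on the glass cup, let go (horizontal distance between lid and glass_cup below 0.007 m and z of lid in the frame of glass_cup between 0.046 and 0.054 m and angle between lid's own z axis and vertical below 0.12 rad and linear speed of lid below 0.02 m/s and contact force between the fingers and lid below 0.1 N), for 0.2 s.
At the end, for the whole second after the job is handed in: Off-centre at most: stand on gold-rimmed plate 15 mm, ramekin on stand 10 mm, cup on ramekin floor 8 mm, lid on cup 7 mm; each within 4 mm of seated height, upright within 0.12 rad, released, at rest; bystanders moved under 20 mm (all of step 1 and all of step 2 and all of step 3 and all of step 4); the robot touches nothing.
It fails at once if A bystander (salt shaker, wine glass, candlestick) is shifted by more than 20 mm or tipped (distance of any of shaker, wine_glass, candlestick from where it was at the start of the episode above 0.02 m or angle between any of shaker, wine_glass, candlestick's own z axis and vertical above 0.3 rad).
It fails at once if A piece of the dish is dropped (falls faster than 0.7 m/s, about 25 mm, out of the fingers) ((linear speed of stand above 0.7 m/s and contact force between the fingers and stand below 0.05 N) or (linear speed of ramekin above 0.7 m/s and contact force between the fingers and ramekin below 0.05 N) or (linear speed of glass_cup above 0.7 m/s and contact force between the fingers and glass_cup below 0.05 N) or (linear speed of lid above 0.7 m/s and contact force between the fingers and lid below 0.05 N)).
It also fails if it takes over 115 s, if anything falls off the work surface, if the arm or the gripper's body presses on something with over 40 N, if the wrist force passes 120 N, or if a joint passes its speed limit or range.

## Working session

There is one attempt and no reset: what is moved stays moved. The work goes in short steps, each a Python script; the robot and the scene stay as the last script left them, time stands still between calls to the robot, and variables do not carry over. Pictures are saved under pics/ and viewed, at most 14 in all, crops included, and the job is handed in when it is done.

```bash
mkdir -p pics; ls
python3 - <<'E'
from plant import robot
import cv2,pickle
F={n:robot.grab_frame(n) for n in("top","side")}
pickle.dump(F,open('f0.pkl','wb'))
for n,f in F.items():
    cv2.imwrite(f'pics/{n}0.png',cv2.cvtColor(f['image'],cv2.COLOR_RGB2BGR))
    print(n,f['fx'],f['fy'],f['cx'],f['cy'],f['R'].round(4).tolist(),f['t'].round(4).tolist(),(f['range_z']>0).mean())
print(robot.nose_length,robot.sense())
E
```

```text
pics
top 390.07723840764334 390.07723840764334 259.45494376815026 190.9901358497368 [[0.0163, -0.9999, -0.0048], [-0.9927, -0.0156, -0.1199], [0.1198, 0.0067, -0.9928]] [-0.0127, 0.5279, 1.1682] 0.9957784016927084
side 485.83356566817946 485.83356566817946 258.7262051458301 189.26479337803684 [[-0.6851, -0.7285, 0.0014], [-0.3629, 0.3395, -0.8678], [0.6317, -0.595, -0.4969]] [0.3434, 0.2223, 1.1649] 0.9931182861328125
0.011 {'t': 0.1, 'joint_pos': array([ 1.21207654,  0.46938478, -0.04859719,  1.53355439,  0.0240933 ,
        1.14103889, -0.08228867]), 'joint_velocities': array([-1.10717946e-03, -2.13073964e-03,  8.27435237e-04, -4.56342640e-03,
        2.90408124e-04,  9.25506944e-05, -1.94233446e-03]), 'effort': array([ 8.71937082e-04, -5.11515141e+01, -4.70948790e-02, -2.38389069e+01,
        1.07358978e-02,  4.32735003e-03,  1.56112077e-05]), 'tcp_pos': array([ 0.21846583, -0.63813219,  0.24135869]), 'tcp_rot': array([-3.13979342e+00,  5.65845567e-05,  3.29858951e-01]), 'wrist_force': array([-0.58876613,  0.80724072, -0.09493806]), 'torque': array([0.03625011, 0.0320322 , 0.00056422]), 'gripper_force': 0.0, 'opening': 1.002209512473144}
```

View pics/top0.png

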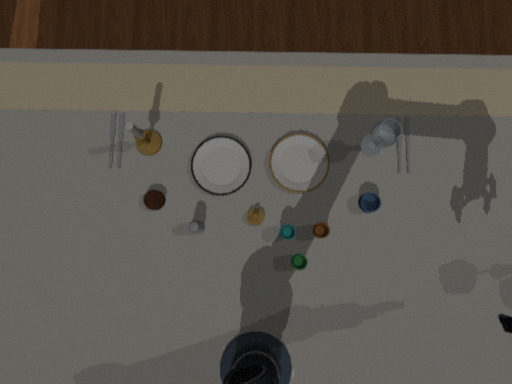

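View pics/side0.png

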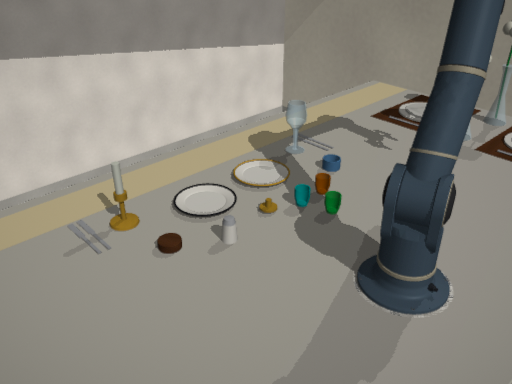

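The top view shows the stand at (154,200), black plate (221,165), gold plate (299,162), lid (256,215), shaker (195,227), turquoise cup (288,232), amber cup (321,230), green cup (299,261), ramekin (369,202), wine glass (380,138) and candlestick (148,140). There are three candidates for the glass cup: (288,232) turquoise, (321,230) orange/amber and (299,261) green. (321,230) matches by colour, and I'll confirm it in a crop.

```bash
cat > h.py <<'E'
import numpy as np,cv2
def cloud(f):
    z=f['range_z'].astype(float); v,u=np.mgrid[:z.shape[0],:z.shape[1]]
    P=np.stack([(u-f['cx'])/f['fx']*z,(v-f['cy'])/f['fy']*z,z],-1)
    return (P-f['t'])@f['R']
def ray_plane(f,uv,h):
    uv=np.atleast_2d(uv).astype(float)
    d=np.c_[(uv[:,0]-f['cx'])/f['fx'],(uv[:,1]-f['cy'])/f['fy'],np.ones(len(uv))]@f['R']
    c=-f['R'].T@f['t']; return c+d*((h-c[2])/d[:,2])[:,None]
def circ(P):
    x,y=P[:,0],P[:,1]; s=np.linalg.lstsq(np.c_[2*x,2*y,np.ones(len(x))],x*x+y*y,rcond=None)[0]
    return s[0],s[1],np.sqrt(s[2]+s[0]**2+s[1]**2)
E
python3 - <<'E'
import pickle,cv2,numpy as np
from h import *
F=pickle.load(open('f0.pkl','rb'))
boxes={'top':dict(stand=(140,186,170,214),gold=(264,126,334,197),lid=(244,203,268,228),shaker=(185,216,206,238),teal=(279,223,297,241),amber=(312,221,331,239),green=(289,252,309,271),ram=(355,190,384,214)),
'side':dict(stand=(152,230,188,256),gold=(228,156,294,190),lid=(255,194,281,216),shaker=(218,212,240,246),teal=(292,182,314,210),amber=(312,171,332,197),green=(322,189,344,217),ram=(319,152,344,173))}
for n,f in F.items():
    P=cloud(f); z=P[...,2]
    ref=np.median(z[240:300,330:400]) if n=='top' else 0
    print(n,'table z',ref)
    for k,(a,b,c,d) in boxes[n].items():
        Q=P[b:d,a:c].reshape(-1,3); col=f['image'][b:d,a:c].reshape(-1,3)
        m=Q[:,2]>0.008
        q=Q[m]; top=np.percentile(q[:,2],95)
        t=q[q[:,2]>top-0.006]
        (cx,cy),r=cv2.minEnclosingCircle(t[:,:2].astype(np.float32))
        print(k,m.sum(),'top',top.round(4),'centre %.4f %.4f r %.4f'%(cx,cy,r),'mid-ext',((t[:,:2].max(0)+t[:,:2].min(0))/2).round(4),col[m].mean(0).astype(int))
I=cv2.cvtColor(F['top']['image'],cv2.COLOR_RGB2BGR)[120:280,130:390]
J=cv2.cvtColor(F['side']['image'],cv2.COLOR_RGB2BGR)[140:260,150:350]
cv2.imwrite('pics/c0.png',cv2.convertScaleAbs(cv2.resize(I,None,fx=3,fy=3,interpolation=cv2.INTER_CUBIC),alpha=1.5))
E
```

```text
top table z 0.00038483479345754286
stand 358 top 0.0288 centre 0.4474 0.1700 r 0.1930 mid-ext [0.4572 0.1701] [42 27 19]
gold 1684 top 0.0195 centre 0.5466 -0.0905 r 0.1803 mid-ext [ 0.5508 -0.1169] [104 100  94]
lid 235 top 0.0402 centre 0.4219 -0.0005 r 0.0395 mid-ext [0.422 0.001] [89 72 40]
shaker 165 top 0.0741 centre 0.4017 0.0945 r 0.1083 mid-ext [0.4077 0.0945] [77 76 75]
teal 157 top 0.0616 centre 0.3985 -0.0621 r 0.0519 mid-ext [ 0.4072 -0.0621] [27 63 62]
amber 174 top 0.0608 centre 0.3993 -0.1124 r 0.1014 mid-ext [ 0.4096 -0.1125] [59 39 24]
green 167 top 0.0608 centre 0.3460 -0.0787 r 0.0767 mid-ext [ 0.3402 -0.0802] [28 54 32]
ram 220 top 0.0409 centre 0.4477 -0.1918 r 0.1905 mid-ext [ 0.457  -0.1922] [34 45 57]
side table z 0
stand 380 top 0.0252 centre 0.0536 0.5887 r 0.5498 mid-ext [0.0552 0.5805] [60 36 20]
gold 554 top 0.0177 centre 0.1388 0.3385 r 0.7698 mid-ext [0.1501 0.3243] [142 131 105]
lid 181 top 0.0379 centre 0.0197 0.4349 r 0.6172 mid-ext [0.0205 0.4341] [121  94  31]
shaker 355 top 0.0697 centre 0.0035 0.5216 r 0.5471 mid-ext [0.0057 0.5216] [138 136 132]
teal 301 top 0.0573 centre 0.0028 0.3818 r 0.6443 mid-ext [0.005  0.3772] [ 5 98 95]
amber 310 top 0.0579 centre 0.0031 0.3278 r 0.6861 mid-ext [0.0083 0.3278] [88 59 13]
green 336 top 0.0583 centre -0.0455 0.3606 r 0.6307 mid-ext [-0.0392  0.3606] [18 87 32]
ram 245 top 0.0368 centre 0.0551 0.2488 r 0.7804 mid-ext [0.0557 0.246 ] [47 74 97]
```

View pics/c0.png

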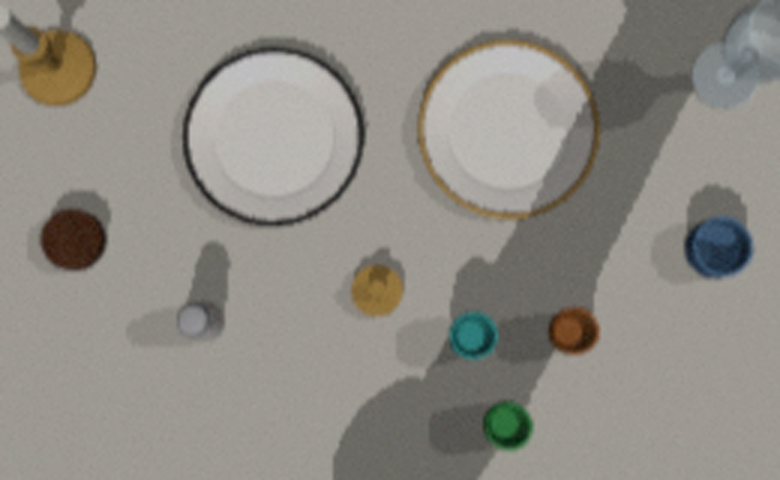

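The crop confirms the amber cup at crop (573,330), which is top pixel (321,230). The turquoise one at crop (473,335) and the green one at (507,425) are not meant. Next I refine with invalid pixels removed.

```bash
cat > loc.py <<'E'
from h import *
def med_tops(P,c,rad,zlo,zhi):
    Q=P.reshape(-1,3); m=(np.hypot(*(Q[:,:2]-c).T)<rad)&(Q[:,2]>zlo)&(Q[:,2]<zhi); return Q[m]
E
python3 - <<'E'
import pickle
from loc import *
from plant import robot
F=pickle.load(open('f0.pkl','rb'))
T,S=F['top'],F['side']
hsv={n:cv2.cvtColor(f['image'],cv2.COLOR_RGB2HSV) for n,f in F.items()}
C={n:cloud(f) for n,f in F.items()}
seeds={'stand':((154,200),(169,243),.024,.04),'ram':((369,202),(331,163),.038,.04),'amber':((321,230),(322,184),.058,.03),'teal':((288,232),(302,196),.058,.03),'lid':((256,215),(268,206),.014,.034),'shaker':((195,227),(229,230),.072,.03)}
for k,(a,b,h,rad) in seeds.items():
    c0=ray_plane(T,a,h)[0]
    for n in('top','side'):
        q=med_tops(C[n],c0[:2],rad,0.01,.1)
        zt=np.percentile(q[:,2],97); hh=zt if k!='lid' else zt-.024
        t=q[abs(q[:,2]-hh)<.004]
        d=t[:,:2]; 
        print(k,n,len(t),'top z %.4f'%zt,'lsq-edge ext mid',((np.percentile(d,99,0)+np.percentile(d,1,0))/2).round(4),'ext',(np.percentile(d,99,0)-np.percentile(d,1,0)).round(4),'knob',q[q[:,2]>zt-.004][:,:2].mean(0).round(4) if k=='lid' else '')
# gold rim by colour, two views
for n,h,bx in(('top',.018,(264,126,334,197)),('side',.018,(226,154,296,192))):
    f=F[n];a,b,c,d=bx;H=hsv[n][b:d,a:c]
    m=((H[...,0]>10)&(H[...,0]<28)&(H[...,1]>75)).astype(np.uint8)
    v,u=np.nonzero(m); P=ray_plane(f,np.c_[u+a,v+b],h)
    for _ in range(4):
        x,y,r=circ(P); e=abs(np.hypot(P[:,0]-x,P[:,1]-y)-r); P=P[e<max(.003,2*e.std())]
    print('gold',n,len(P),round(x,4),round(y,4),round(r,4), 'depth z',np.median(C[n][v+b,u+a,2]).round(4))
    w=med_tops(C[n],np.array([x,y]),.05,-.01,.05); print(' well z',np.median(w[:,2]).round(4))
for p in [(.41,-.1125),(.422,0),(.45,.17),(.457,-.192)]:
  for z in(.02,.05,.2):
    print(p,z,[robot.inverse_kinematics([*p,z],[np.pi,0,y]) is not None for y in np.arange(-1.57,1.6,.52)])
E
```

```text
stand top 132 top z 0.0290 lsq-edge ext mid [0.5003 0.3237] ext [0.0589 0.0557] knob 
stand side 215 top z 0.0256 lsq-edge ext mid [0.4983 0.3259] ext [0.0602 0.0592] knob 
ram top 55 top z 0.0411 lsq-edge ext mid [ 0.5005 -0.3428] ext [0.0583 0.0584] knob 
ram side 44 top z 0.0379 lsq-edge ext mid [ 0.5008 -0.3399] ext [0.0604 0.0635] knob 
amber top 45 top z 0.0612 lsq-edge ext mid [ 0.4125 -0.1903] ext [0.0444 0.0448] knob 
amber side 47 top z 0.0580 lsq-edge ext mid [ 0.4122 -0.1865] ext [0.0466 0.049 ] knob 
teal top 31 top z 0.0618 lsq-edge ext mid [ 0.4074 -0.0896] ext [0.0436 0.0446] knob 
teal side 56 top z 0.0575 lsq-edge ext mid [ 0.4063 -0.0883] ext [0.0465 0.0474] knob 
lid top 157 top z 0.0407 lsq-edge ext mid [0.452  0.0075] ext [0.0495 0.0478] knob [0.4525 0.0076]
lid side 110 top z 0.0382 lsq-edge ext mid [0.4515 0.0087] ext [0.0513 0.052 ] knob [0.4515 0.0103]
shaker top 47 top z 0.0743 lsq-edge ext mid [0.4172 0.1878] ext [0.0251 0.0268] knob 
shaker side 60 top z 0.0703 lsq-edge ext mid [0.417  0.1901] ext [0.0254 0.0276] knob 
gold top 306 0.6222 -0.1271 0.0925 depth z 0.0171
 well z 0.0061
gold side 146 0.6198 -0.1218 0.0927 depth z 0.0143
 well z 0.0047
(0.41, -0.1125) 0.02 [True, True, True, True, True, True, True]
(0.41, -0.1125) 0.05 [True, True, True, True, True, True, True]
(0.41, -0.1125) 0.2 [True, True, True, True, True, True, True]
(0.422, 0) 0.02 [True, True, True, True, True, True, True]
(0.422, 0) 0.05 [True, True, True, True, True, True, True]
(0.422, 0) 0.2 [False, True, True, True, True, True, True]
(0.45, 0.17) 0.02 [True, True, True, True, True, True, True]
(0.45, 0.17) 0.05 [True, True, True, True, True, True, True]
(0.45, 0.17) 0.2 [True, True, True, True, True, True, True]
(0.457, -0.192) 0.02 [True, True, True, True, True, True, True]
(0.457, -0.192) 0.05 [True, True, True, True, True, True, True]
(0.457, -0.192) 0.2 [True, True, True, True, True, True, True]
```

```bash
cat > act.py <<'E'
from plant import robot
import numpy as np
def ori(yaw): return [np.pi,0,yaw]
def st(msg):
    s=robot.sense(); print(msg,'t %.1f'%s['t'],s['tcp_pos'].round(4),'open %.3f'%s['opening'],'gf %.1f'%s['gripper_force'],'F',s['wrist_force'].round(1)); return s
def mv(x,y,z,v=.25,**k): return robot.move_straight([x,y,z],vel=v,**k)
E
python3 - <<'E'
from act import *
x,y=.4993,.3248
robot.goto([.45,0,.32],ori(0)); st('way')
robot.grip(.87)
robot.goto([x,y,.10],ori(0)); st('above')
mv(x,y,.03,.12); st('low')
print(mv(x,y,-.005,.03,contact_N=4)); s=st('touch')
z=s['tcp_pos'][2]+.004
mv(x,y,z,.05); robot.grip(0.0,40); st('gripped')
mv(x,y,z+.04,.1); st('lift')
E
```

```text
way t 2.5 [ 0.4502 -0.0009  0.3199] open 0.995 gf 0.0 F [-0.4 -0.6  0.3]
above t 4.3 [0.5004 0.3237 0.1005] open 0.871 gf 0.0 F [ 0.2 -0.8 -0.4]
low t 5.0 [0.4999 0.3251 0.0308] open 0.871 gf 0.0 F [-0.5 -0.2 -0. ]
True
touch t 5.9 [0.4991 0.3248 0.002 ] open 0.871 gf 3.0 F [-0.5 -0.9  6. ]
gripped t 6.4 [0.4993 0.3248 0.0063] open 0.738 gf 43.7 F [-0.9 -0.8  5. ]
lift t 6.9 [0.4994 0.3246 0.0462] open 0.737 gf 43.9 F [-0.1 -0.3 -0.9]
```

Run:
```python
from act import *
x,y=.6212,-.1255
mv(.4993,.3248,.15,.25)
mv(x,y,.15,.4); mv(x,y,.04,.15); st('above')
print(mv(x,y,.005,.03,contact_N=4)); st('touch')
robot.grip(.88); s=st('rel')
mv(x,y,.12,.15); mv(.45,-.15,.2,.3); st('away')
import pickle,cv2
F={n:robot.grab_frame(n) for n in('top','side')}
pickle.dump(F,open('f1.pkl','wb'))
from loc import *
for n,f in F.items():
    P=cloud(f); q=med_tops(P,np.array([x,y]),.045,.022,.05); zt=np.median(q[:,2])
    d=q[:,:2]; print(n,len(q),zt.round(4),((np.percentile(d,99,0)+np.percentile(d,1,0))/2).round(4),(np.percentile(d,99,0)-np.percentile(d,1,0)).round(4))
I=cv2.cvtColor(F['top']['image'],cv2.COLOR_RGB2BGR)[110:250,230:400]
J=cv2.cvtColor(F['side']['image'],cv2.COLOR_RGB2BGR)[110:250,200:370]
cv2.imwrite('pics/c1.png',cv2.convertScaleAbs(cv2.resize(np.hstack([I,J]),None,fx=2.3,fy=2.3,interpolation=cv2.INTER_CUBIC),alpha=1.4))
```

```text
above t 9.7 [ 0.6221 -0.1251  0.041 ] open 0.732 gf 44.0 F [-0.4  0.1 -0.7]
True
touch t 10.6 [ 0.6209 -0.1255  0.0123] open 0.732 gf 44.5 F [-0.3  0.2  4.5]
rel t 10.8 [ 0.6199 -0.1256  0.0113] open 0.875 gf 0.0 F [-0.3 -0.5 -0.3]
away t 12.5 [ 0.4508 -0.1499  0.1997] open 0.880 gf 0.0 F [ 0.3 -0.6 -0.3]
top 329 0.0298 [ 0.6202 -0.1252] [0.06   0.0606]
side 158 0.0283 [ 0.6199 -0.1246] [0.0619 0.0626]
```

View pics/c1.png

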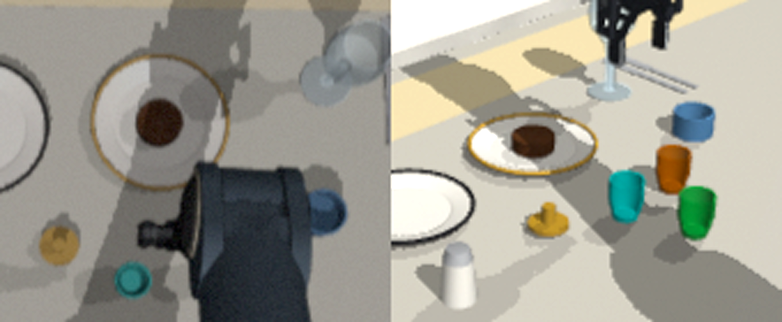

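The stand lies centred on the plate at crop (158,122), measured (.620, -.125). Next, the ramekin.

Run:
```python
from act import *
x,y=.5006,-.3412
mv(x,y,.2,.3); robot.grip(1.0)
mv(x,y,.10,.2); mv(x,y,.018,.06,contact_N=8); st('at')
robot.grip(0.0,40); st('grip'); mv(x,y,.05,.08); st('lift'); mv(x,y,.14,.25)
x,y=.6202,-.1252
mv(x,y,.14,.3); mv(x,y,.075,.12); st('above')
print(mv(x,y,.040,.025,contact_N=4)); st('touch')
robot.grip(.9); st('rel')
mv(x,y,.14,.15); mv(.45,0.05,.2,.3); st('away')
import pickle
F={n:robot.grab_frame(n) for n in('top','side')}
pickle.dump(F,open('f2.pkl','wb'))
from loc import *
for n,f in F.items():
    P=cloud(f)
    for k,c,lo,hi in(('ram',(x,y),.055,.08),('cup',(.4123,-.188),.05,.07)):
        q=med_tops(P,np.array(c),.045,lo,hi); d=q[:,:2]; print(n,k,len(q),np.percentile(q[:,2],90).round(4),((np.percentile(d,99,0)+np.percentile(d,1,0))/2).round(4),(np.percentile(d,99,0)-np.percentile(d,1,0)).round(4))
I=cv2.cvtColor(F['top']['image'],cv2.COLOR_RGB2BGR)[110:250,230:400]
J=cv2.cvtColor(F['side']['image'],cv2.COLOR_RGB2BGR)[110:250,200:370]
cv2.imwrite('pics/c2.png',cv2.convertScaleAbs(cv2.resize(np.hstack([I,J]),None,fx=2.3,fy=2.3,interpolation=cv2.INTER_CUBIC),alpha=1.4))
```

```text
at t 15.8 [ 0.5009 -0.3414  0.0185] open 0.999 gf 0.0 F [ 0.1  0.5 -0. ]
grip t 16.2 [ 0.5009 -0.3415  0.0185] open 0.697 gf 44.5 F [-0.4 -0.1  3.6]
lift t 16.8 [ 0.5006 -0.3413  0.0504] open 0.699 gf 44.0 F [ 0.4  0.5 -1.3]
above t 18.9 [ 0.6206 -0.1255  0.0755] open 0.700 gf 44.0 F [ 0.6 -0.4 -1.5]
True
touch t 19.9 [ 0.6201 -0.1252  0.0485] open 0.698 gf 44.7 F [0.  0.4 3.9]
rel t 20.2 [ 0.6188 -0.1252  0.0473] open 0.897 gf 0.0 F [-0.1  0.   0.3]
away t 22.0 [0.4509 0.0486 0.1996] open 0.899 gf 0.0 F [ 0.5 -0.5  0. ]
top ram 115 0.0706 [ 0.6207 -0.1252] [0.0606 0.0603]
top cup 74 0.0608 [ 0.4126 -0.1905] [0.0445 0.046 ]
side ram 138 0.0668 [ 0.6223 -0.1228] [0.068  0.0614]
side cup 73 0.0573 [ 0.4119 -0.189 ] [0.0465 0.0481]
```

View pics/c2.png

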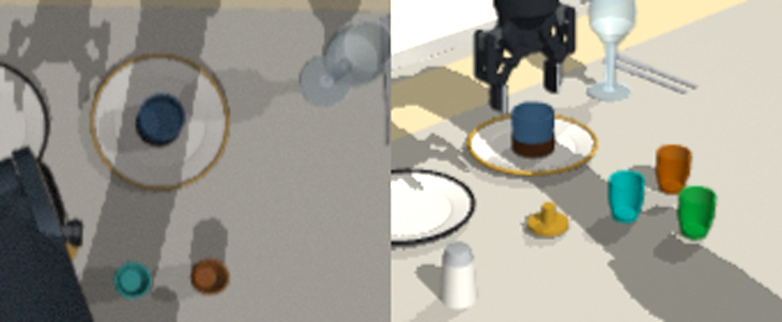

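The ramekin sits on the stand, concentric in the top view (crop (160,118)) and level in the side view. Next, the amber cup, closing along x to stay clear of the turquoise and green ones.

Run:
```python
from act import *
x,y=.4123,-.1895
js=[(abs(q[6]),w) for w in(np.pi/2,-np.pi/2) if (q:=robot.inverse_kinematics([x,y,.18],ori(w))) is not None]
print(js); w=min(js)[1]
robot.goto([x,y,.18],ori(w)); st('above')
mv(x,y,.11,.2); mv(x,y,.045,.06,contact_N=8); st('at')
robot.grip(0.0,30); st('grip'); mv(x,y,.07,.08); st('lift'); mv(x,y,.19,.25)
x,y=.6207,-.1251
mv(x,y,.19,.3); mv(x,y,.145,.12); st('above')
import cv2
f=robot.grab_frame('side')
cv2.imwrite('pics/c3.png',cv2.resize(cv2.cvtColor(f['image'],cv2.COLOR_RGB2BGR)[80:220,180:380],None,fx=4,fy=4))
```

```text
[(np.float64(0.10117012335473474), 1.5707963267948966), (np.float64(2.595682931851463), -1.5707963267948966)]
above t 23.9 [ 0.4125 -0.1893  0.18  ] open 0.899 gf 0.0 F [ 0.2  0.4 -0.3]
at t 25.6 [ 0.4126 -0.1896  0.0453] open 0.903 gf 0.0 F [ 0.3 -0.2 -0.2]
grip t 26.0 [ 0.4125 -0.1896  0.0455] open 0.554 gf 30.3 F [-1.2  0.5  5.5]
lift t 26.4 [ 0.4123 -0.1897  0.0702] open 0.552 gf 31.0 F [-0.7  0.1 -0.8]
above t 28.5 [ 0.6204 -0.1256  0.1452] open 0.559 gf 31.1 F [ 0.   0.5 -2. ]
```

View pics/c3.png

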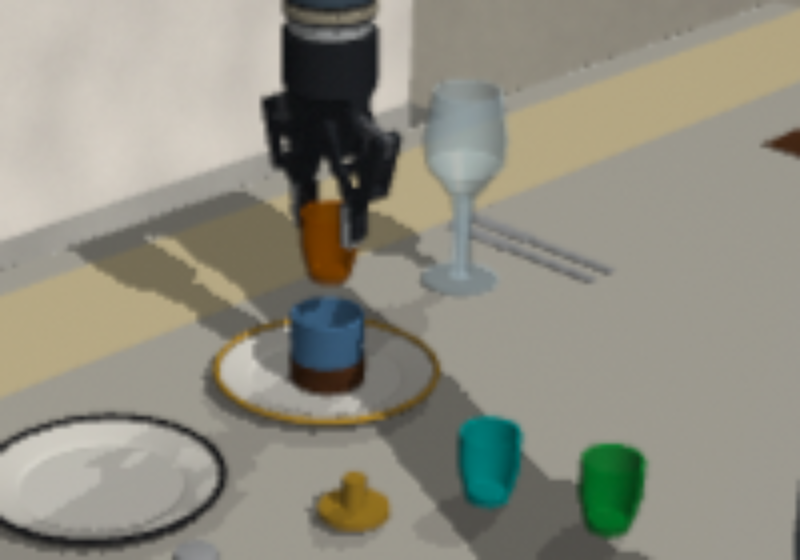

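The cup hangs upright at (328,240), right above the ramekin at (327,335). Next I lower it; contact is expected at TCP z ≈ 0.081.

Run:
```python
from act import *
x,y=.6207,-.1251
mv(x,y,.12,.1)
print(mv(x,y,.074,.025,contact_N=4)); s=st('touch')
if s['tcp_pos'][2]<.085:
    robot.grip(.75); st('rel')
    mv(x,y,.18,.12)
    robot.goto([.45,-.25,.25],ori(np.pi/2)); st('away')
import pickle
F={n:robot.grab_frame(n) for n in('top','side')}
pickle.dump(F,open('f3.pkl','wb'))
from loc import *
for n,f in F.items():
    P=cloud(f)
    for k,c,lo,hi in(('cup',(x,y),.085,.105),('lidknob',(.452,.0085),.033,.05),('lidfl',(.452,.0085),.008,.02)):
        q=med_tops(P,np.array(c),.04,lo,hi); d=q[:,:2]
        if len(q): print(n,k,len(q),np.percentile(q[:,2],90).round(4),((np.percentile(d,99,0)+np.percentile(d,1,0))/2).round(4),(np.percentile(d,99,0)-np.percentile(d,1,0)).round(4))
I=cv2.cvtColor(F['top']['image'],cv2.COLOR_RGB2BGR)[110:250,230:400]
J=cv2.cvtColor(F['side']['image'],cv2.COLOR_RGB2BGR)[110:250,200:370]
cv2.imwrite('pics/c4.png',cv2.convertScaleAbs(cv2.resize(np.hstack([I,J]),None,fx=2.3,fy=2.3,interpolation=cv2.INTER_CUBIC),alpha=1.4))
```

```text
True
touch t 30.3 [ 0.6207 -0.1251  0.0816] open 0.556 gf 31.5 F [0.2 0.4 5.4]
rel t 30.6 [ 0.6197 -0.1252  0.0802] open 0.748 gf 0.0 F [-0.7 -0.2 -1. ]
away t 32.5 [ 0.4507 -0.2492  0.2498] open 0.748 gf 0.0 F [ 0.2 -0.4 -0.8]
top cup 79 0.0968 [ 0.6198 -0.1268] [0.046  0.0443]
top lidknob 27 0.0402 [0.4521 0.0069] [0.0153 0.0145]
top lidfl 203 0.0179 [0.4519 0.0084] [0.0497 0.0496]
side cup 73 0.0935 [ 0.6201 -0.1236] [0.05   0.0474]
side lidknob 20 0.0376 [0.4539 0.0093] [0.0188 0.019 ]
side lidfl 137 0.0158 [0.452  0.0098] [0.0513 0.0553]
```

View pics/c4.png

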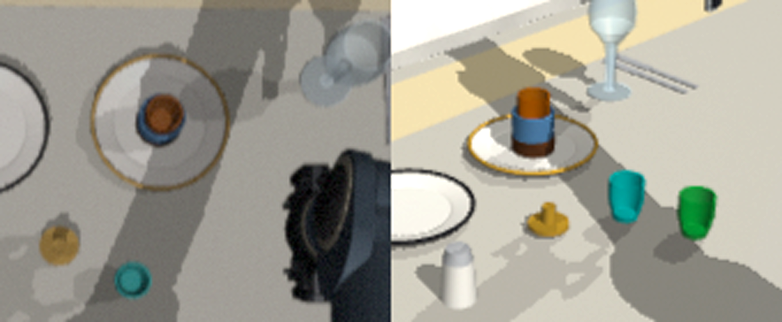

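The cup stands in the ramekin, rim at z ≈ .095 and centre (.620, -.125). Now the lid, by its knob.

Run:
```python
from act import *
x,y=.4523,.0088
robot.grip(.55)
robot.goto([x,y,.15],ori(0)); st('above')
mv(x,y,.07,.2); print(mv(x,y,.029,.04,contact_N=5)); st('at')
robot.grip(0.0,30); g=st('grip'); mv(x,y,.05,.06); st('lift'); mv(x,y,.2,.25)
x,y=.6201,-.1252
mv(x,y,.2,.3); mv(x,y,.155,.12); st('above')
import cv2
from h import *
from loc import *
for n in('top','side'):
    f=robot.grab_frame(n); P=cloud(f); print(n)
    q=med_tops(P,np.array([x,y]),.04,.12,.145); d=q[:,:2]
    if len(q): print(((np.percentile(d,99,0)+np.percentile(d,1,0))/2).round(4),(np.percentile(d,99,0)-np.percentile(d,1,0)).round(4),np.median(q[:,2]))
cv2.imwrite('pics/c5.png',cv2.resize(cv2.cvtColor(f['image'],cv2.COLOR_RGB2BGR)[80:220,180:380],None,fx=4,fy=4))
```

```text
above t 34.7 [0.4525 0.0084 0.1501] open 0.549 gf 0.0 F [ 0.4 -1.5  0.2]
False
at t 36.5 [0.4525 0.0088 0.0292] open 0.550 gf 0.0 F [-0.2 -0.2  0.8]
grip t 36.8 [0.4525 0.0087 0.0292] open 0.199 gf 29.3 F [0.2 0.  2.6]
lift t 37.3 [0.4525 0.0087 0.0504] open 0.196 gf 29.3 F [-0.8 -0.2 -0.6]
above t 39.5 [ 0.62   -0.1246  0.1554] open 0.196 gf 29.3 F [ 0.2 -0.9 -0.4]
top
[ 0.6062 -0.1189] [0.0266 0.0371] 0.1399240188991049
side
[ 0.6175 -0.1203] [0.0493 0.0506] 0.13877288687766576
```

View pics/c5.png

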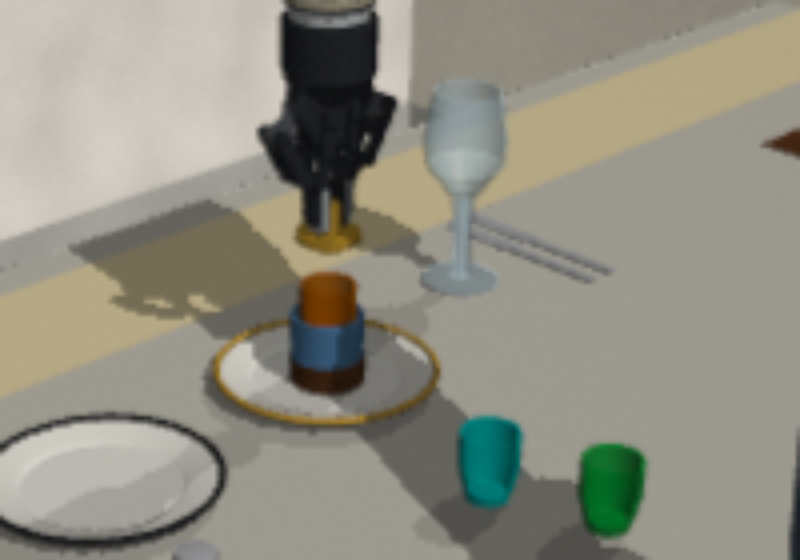

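The lid hangs level at (328,238), right above the cup's mouth at (328,280). Seating is expected at TCP z ≈ 0.115.

Run:
```python
from act import *
x,y=.6201,-.1252
mv(x,y,.135,.1)
print(mv(x,y,.108,.02,contact_N=4)); s=st('touch')
if s['tcp_pos'][2]<.118:
    robot.grip(.5); st('rel')
    mv(x,y,.2,.12); robot.goto([.45,-.1,.3],ori(0)); st('away')
from loc import *
F={n:robot.grab_frame(n) for n in('top','side')}
for n,f in F.items():
    P=cloud(f)
    for k,lo,hi in(('flange',.094,.107),('knob',.115,.14)):
        q=med_tops(P,np.array([x,y]),.04,lo,hi); d=q[:,:2]
        if len(q): print(n,k,len(q),np.percentile(q[:,2],80).round(4),((np.percentile(d,99,0)+np.percentile(d,1,0))/2).round(4),(np.percentile(d,99,0)-np.percentile(d,1,0)).round(4))
I=cv2.cvtColor(F['top']['image'],cv2.COLOR_RGB2BGR)[110:250,230:400]
J=cv2.cvtColor(F['side']['image'],cv2.COLOR_RGB2BGR)[110:250,200:370]
cv2.imwrite('pics/c6.png',cv2.convertScaleAbs(cv2.resize(np.hstack([I,J]),None,fx=2.3,fy=2.3,interpolation=cv2.INTER_CUBIC),alpha=1.4))
```

```text
True
touch t 40.9 [ 0.6201 -0.1251  0.1152] open 0.194 gf 29.7 F [-0.1  0.3  3.7]
rel t 41.2 [ 0.619  -0.1253  0.114 ] open 0.497 gf 0.0 F [ 0.4  0.3 -0.1]
away t 42.9 [ 0.4505 -0.1004  0.2996] open 0.502 gf 0.0 F [ 1.  -0.1  0. ]
top flange 222 0.102 [ 0.6204 -0.1261] [0.0511 0.0496]
top knob 34 0.1255 [ 0.6185 -0.1254] [0.0152 0.0171]
side flange 103 0.1002 [ 0.6198 -0.1236] [0.0554 0.0518]
side knob 20 0.123 [ 0.6172 -0.1221] [0.0156 0.018 ]
```

View pics/c6.png

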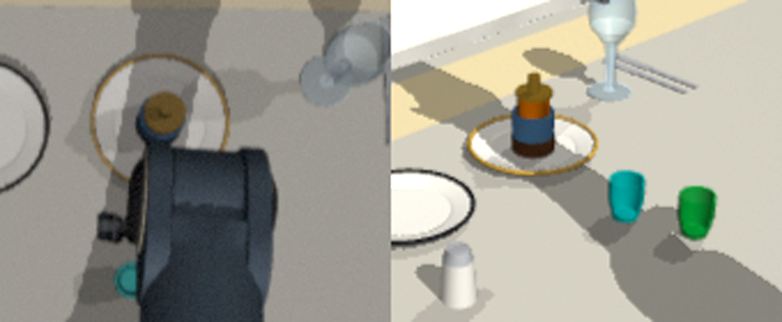

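The lid is seated level on the cup: flange top at z ≈ .100, crop (533,90), stack centred. Everything is released, so I hand in.

```bash
python3 -c "
from plant import robot
print(robot.close_job())"
```

```text
the job is handed in; nothing more can be done
None
```

The covered dish (stand, ramekin, amber cup, lid) is built in the middle of the gold-rimmed plate. By camera each piece is within about 3 mm of centre and at its seated height, with all released, and I handed the job in at about 43 s; no verdict came back.

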